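# Return the used tinters to their colour bays

## Robot

A 6-joint arm with a two-finger parallel gripper is mounted at the origin on the work surface. World frame = base frame: x ahead of the robot, y to its left, z up, the work surface at z = 0. Lengths are in mm, angles in rad, forces in N, time in s.
With the tool pointing down it reaches from about 275 to 750 mm from the base axis. Payload 10.2 kg.
Tool frame: the origin (TCP) lies on the front face of the gripper's body, between the roots of the fingers; the fingertips stand 73 mm ahead of it and the grasp point (between the pads) lies 54 mm ahead of it; z points along the fingers, y is the line along which they close (so a half turn about z gives the same grasp; the last joint's range is limited). The gripper opens to 85 mm and grips with 20 to 120 N. Pads are 22 mm wide; open, the fingers measure 114 mm over their backs; the gripper's body (76 mm by 85 mm) begins 54 mm behind the grasp point. The pads swing forward as they close: fully open they stand 13 mm farther back than shut.
Start: joints at [-1.444, 0.313, 1.498, -0, 1.331, -0.223], TCP at [179.91, -493.218, 303.894] pointing down, gripper open.
Joint ranges: [-2.94, 2.94], [-0.97, 2.17], [0.19, 2.56], [-1.23, 4.37], [0.02, 3.11], [-2.88, 2.88]. Speed limits (rad/s): [2.39, 2.39, 3.01, 3.14, 3.14, 3.14].

## Interface

Orientations are given as a unit quaternion [w, x, y, z].
In Python, from rig import * gives the robot as it stands.
- The arm moves only by the tool step_arm, never from a script. Its argument "plan" is a list of rows, each an object with "offset": the shift along the tool's x, y, z in cm, a list of three; "rot": the turn, a rotation vector about the tool's x, y, z in degrees, a list of three; "gripper": the finger opening in cm, from 0 to 8.54. In form: [{"offset": [x, y, z], "rot": [wx, wy, wz], "gripper": gripper}, ...]. A call has 1 to 12 rows; each row is the pose to reach, as a shift and turn from the pose commanded when the call began, along the tool's axes at that moment; what a row does not reach only later rows make up. A row lasts 1/10 s, in which the tool goes at most 50 mm and 8.59 degrees, less where a joint would pass 70% of its speed; a pose out of reach is approached as far as the arm can. A call with a gripper value outside its range is refused whole. The fingers move at their own pace and stop on an object; "squeeze" is the grip in N (left out, the last holds). Time passes only in rows, so rows that repeat a pose let the fingers close. It gives the time, the measured TCP pose, the force, the opening and the grip force at its end, in the units of the state.
- sense(): the state, without advancing time (a new reading comes with each control period).
- capture(name): name is "scene" or "side" or "wrist"; returns a dict with "color" (400x640x3 uint8, red, green, blue), "depth" (400x640 float32, mm along the optical axis (not along the pixel's ray), 0 where there is no reading), "vertical_fov" (degrees; the focal length in pixels is half the picture's height over the tangent of half this angle, whatever the lens; pixels are square), "cx", "cy" (the principal point, pixels), "k1" (the pictures are not rectified: a ray, as slopes to the right and down, at radius r is drawn at 1 + k1 r^2 times it, then the intrinsics apply), "rvec" (rotation vector, rad) and "tvec" (3), from world to camera coordinates, as OpenCV has them; the wrist camera has in their place "mount" (4x4, takes a point from camera to tool coordinates, whose origin is the TCP and whose axes are the flange's). Camera axes: x right, y down, z forward; pixel columns grow to the right and rows downward; lengths in mm; the calibration is good to about 2 mm. A picture is of the moment at which its call begins: read the wrist's pose just before it.
- finish_job(): hands the job in; it is judged then, once.
The state is a dict: "time_s": time; "joints": joint angles; "dq": joint speeds; "tau": joint torques, N m; "eef_pos": TCP position; "ee_rot": TCP orientation; "force": force on the tool from outside, world axes, zero at the start; "wrist_torque": the same for the moment, N m; "grip_width": opening from 0.0 (shut) to 1.0 (fully open); "grip_force": force on a finger pad.
Only numpy, scipy, OpenCV 4.12 (cv2) and the standard library are available. Lean on these libraries where they do the work, as an engineer would, in place of code of your own. Each camera call takes 0.05 s, during which the arm holds its last target. There are 200 camera calls.

## Task

The mix is done: take the red, yellow, green and blue paint tinters from the black bench mat and put each one back in the tray bay whose round pad has its colour, standing upright and flat on the bay's floor. Keep them upright and set them down without dropping them, and leave the white and black tinters in their bays.

Things in the scene. Friction and masses are not known exactly. Their poses are not given: they have to be found in the camera images.
- tinter_red: upright paint tin, red label, red disc on its black lid. 52 mm diameter; straight side to 88 mm above its foot, lid to 98 mm, black spout and thumb lever on the lid to 111 mm. 0.15 to 0.35 kg. Origin: centre of its underside, z up along its axis; x to the spout (any yaw will do). Starts on the 3 mm thick black bench mat, about 40 mm free all round it.
- tinter_yellow: upright paint tin, yellow label, yellow disc on its black lid. 52 mm diameter; straight side to 88 mm above its foot, lid to 98 mm, black spout and thumb lever on the lid to 111 mm. 0.15 to 0.35 kg. Origin: centre of its underside, z up along its axis; x to the spout (any yaw will do). Starts on the 3 mm thick black bench mat, about 40 mm free all round it.
- tinter_green: upright paint tin, green label, green disc on its black lid. 52 mm diameter; straight side to 88 mm above its foot, lid to 98 mm, black spout and thumb lever on the lid to 111 mm. 0.15 to 0.35 kg. Origin: centre of its underside, z up along its axis; x to the spout (any yaw will do). Starts on the 3 mm thick black bench mat, about 40 mm free all round it.
- tinter_blue: upright paint tin, blue label, blue disc on its black lid. 52 mm diameter; straight side to 88 mm above its foot, lid to 98 mm, black spout and thumb lever on the lid to 111 mm. 0.15 to 0.35 kg. Origin: centre of its underside, z up along its axis; x to the spout (any yaw will do). Starts on the 3 mm thick black bench mat, about 40 mm free all round it.
- bay_red: empty bay with a round red pad (68 mm) on its floor and two red rim tags, fixed in a grey tray. Square, 73 mm clear inside, floor 3 mm thick, rim to 9 mm above its underside. Origin: centre of its underside (10 mm above the bench), z up; x, y along its sides. Six such bays 90 mm apart: two rows of three, the threes along y (38 mm between standing tins); tray edge 21 mm above the bench.
- bay_yellow: empty bay with a round yellow pad (68 mm) on its floor and two yellow rim tags, fixed in a grey tray. Square, 73 mm clear inside, floor 3 mm thick, rim to 9 mm above its underside. Origin: centre of its underside (10 mm above the bench), z up; x, y along its sides. Six such bays 90 mm apart: two rows of three, the threes along y (38 mm between standing tins); tray edge 21 mm above the bench.
- bay_green: empty bay with a round green pad (68 mm) on its floor and two green rim tags, fixed in a grey tray. Square, 73 mm clear inside, floor 3 mm thick, rim to 9 mm above its underside. Origin: centre of its underside (10 mm above the bench), z up; x, y along its sides. Six such bays 90 mm apart: two rows of three, the threes along y (38 mm between standing tins); tray edge 21 mm above the bench.
- bay_blue: empty bay with a round blue pad (68 mm) on its floor and two blue rim tags, fixed in a grey tray. Square, 73 mm clear inside, floor 3 mm thick, rim to 9 mm above its underside. Origin: centre of its underside (10 mm above the bench), z up; x, y along its sides. Six such bays 90 mm apart: two rows of three, the threes along y (38 mm between standing tins); tray edge 21 mm above the bench.
- tinter_white: tinter like the others (52 mm diameter, 111 mm tall, origin at the centre of its underside) with a white label and white lid disc; it already stands in its own white bay of the tray and stays there.
- tinter_black: tinter like the others (52 mm diameter, 111 mm tall, origin at the centre of its underside) with a black label and black lid disc; it already stands in its own black bay of the tray and stays there.
Things that resemble listed ones, but are neither listed nor needed, are in the scene too. What is shaped like the tinter_black but orange is not meant. What is shaped like the tinter_green but orange is not meant.

How it is judged:
By the outcome, as a careful person would: the job done as asked, in the order asked, and still so for the second after the job is handed in, with the robot touching nothing.
It also fails if it takes over 106 s, if anything falls off the work surface, if the arm or the gripper's body presses on something with over 40 N, if the wrist force passes 120 N, or if a joint passes its speed limit or range.

## Working session

There is one attempt and no reset: what is moved stays moved. The work goes in short steps, Python scripts to look and compute and a tool call to move; the robot and the scene stay as the last step left them, time stands still between calls to the robot, and variables do not carry over. Pictures are saved under pics/ and viewed, at most 14 in all, crops included, and the job is handed in when it is done.

Besides the shell and the picture viewer there is one more tool, called after "Request:" in YAML: its name, and indented under it one key for each argument. step_arm: Moves the arm, as the interface text tells. Its arguments: {"type":"object","properties":{"plan":{"type":"array"},"squeeze":{"type":"number"}},"required":["plan"]}

```bash
mkdir -p pics; cat > h.py <<'E'
from rig import *
import numpy as np, cv2
from scipy.spatial.transform import Rotation as R
def grab(n):
    s=sense(); c=capture(n); c['s']=s
    f=200/np.tan(np.radians(c['vertical_fov'])/2)
    c['K']=np.array([[f,0,c['cx']],[0,f,c['cy']],[0,0,1.]])
    if 'mount' in c:
        q=s['ee_rot']; T=np.eye(4); T[:3,:3]=R.from_quat([q[1],q[2],q[3],q[0]]).as_matrix(); T[:3,3]=s['eef_pos']
        c['Twc']=T@np.array(c['mount'])
    else:
        M=np.eye(4); M[:3,:3]=R.from_rotvec(np.ravel(c['rvec'])).as_matrix(); M[:3,3]=np.ravel(c['tvec']); c['Twc']=np.linalg.inv(M)
    return c
def rays(c,uv):
    uv=np.atleast_2d(uv).astype(float)
    d=(uv-[c['cx'],c['cy']])/c['K'][0,0]; x=d.copy()
    for _ in range(20): x=d/(1+c['k1']*(x**2).sum(1,keepdims=True))
    return np.c_[x,np.ones(len(x))]
def onplane(c,uv,z):
    r=rays(c,uv)@c['Twc'][:3,:3].T; o=c['Twc'][:3,3]
    return o+r*((z-o[2])/r[:,2])[:,None]
def save(c,name): cv2.imwrite('pics/'+name,cv2.cvtColor(c['color'],cv2.COLOR_RGB2BGR))
E
python3 - <<'E'
from h import *
s=sense();print(s)
for n in('scene','side','wrist'):
    c=grab(n);save(c,n+'0.png');print(n,c['vertical_fov'],c['k1'],c['Twc'].round(2).tolist())
a=[cv2.imread(f'pics/{n}0.png') for n in('scene','side')]
E
```

```text
{'time_s': 0.0, 'joints': array([-1.44437620e+00,  3.13439932e-01,  1.49845134e+00,  2.21906616e-05,
        1.33097657e+00, -2.23383181e-01]), 'dq': array([-0.00062092,  0.00017731,  0.00053509,  0.00053453,  0.00120862,
       -0.00030947]), 'tau': array([ 1.29792884e-04, -4.12266254e+01, -2.59741187e+01, -1.36932263e-04,
        4.24539248e-03, -3.46801787e-08]), 'eef_pos': array([ 179.90358134, -493.03729301,  303.33479749]), 'ee_rot': array([-6.36319731e-04,  9.84743917e-01,  1.74008655e-01,  4.16627313e-05]), 'force': array([ 0.01344001, -0.22232648,  0.71357275]), 'wrist_torque': array([ 0.0128082 , -0.00800639, -0.0082525 ]), 'grip_force': 0.0, 'grip_width': 0.9998179539800329}
scene 44.097791763838295 -0.021296971475260787 [[0.02, 0.6, -0.8, 1453.77], [1.0, 0.01, 0.03, -37.58], [0.02, -0.8, -0.6, 781.96], [0.0, 0.0, 0.0, 1.0]]
side 53.588526539310664 -0.04856116215530017 [[-0.7, -0.39, 0.6, -81.18], [-0.71, 0.41, -0.57, 521.57], [-0.02, -0.82, -0.57, 559.19], [0.0, 0.0, 0.0, 1.0]]
wrist 58.78945600286823 -0.019794748586135485 [[0.34, -0.9, -0.27, 249.06], [-0.94, -0.33, -0.1, -467.41], [-0.0, 0.29, -0.96, 371.92], [0.0, 0.0, 0.0, 1.0]]
```

View pics/scene0.png

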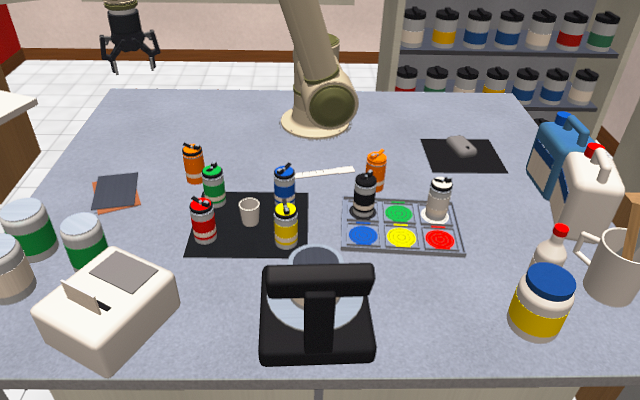

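View pics/side0.png

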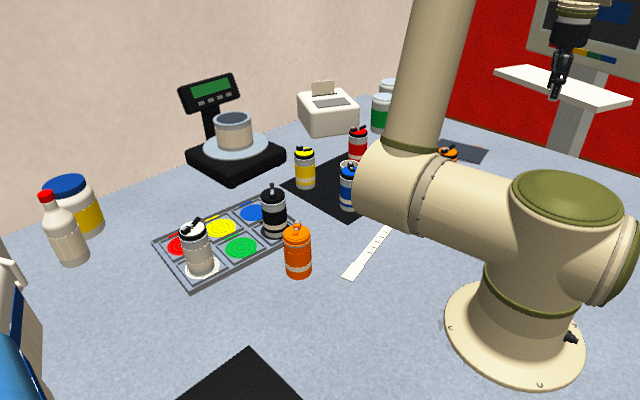

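The scene view shows, on the mat:
- red at (203,220)
- yellow at (286,225)
- green at (214,185)
- blue at (285,183)
- a white cup at (250,212)

The orange look-alikes are at (193,163) and (375,170). The tray pads are green (399,213), blue (363,236), yellow (401,237) and red (440,239). White stands in the tray at (438,200) and black at (364,195).

```bash
cat >> h.py <<'E'
from scipy.optimize import least_squares
HUE={'red':(175,4),'yellow':(24,34),'green':(50,90),'blue':(100,120),'orange':(8,17)}
def mask(c,k,sat=120):
    h=cv2.cvtColor(c['color'],cv2.COLOR_RGB2HSV).astype(int); a,b=HUE[k]
    m=(h[...,0]>=a)&(h[...,0]<=b) if a<b else (h[...,0]>=a)|(h[...,0]<=b)
    return m&(h[...,1]>sat)&(h[...,2]>60)
def cloud(c,m):
    v,u=np.nonzero(m&(c['depth']>0)); p=rays(c,np.c_[u,v])*c['depth'][v,u][:,None]
    return p@c['Twc'][:3,:3].T+c['Twc'][:3,3], np.c_[u,v]
E
python3 - <<'E'
from h import *
c=grab('scene')
for k in HUE:
    m=mask(c,k); n,l,st,ct=cv2.connectedComponentsWithStats(m.astype(np.uint8))
    for i in range(1,n):
        if st[i,4]<60: continue
        u,v=ct[i]
        if not(170<u<470 and 130<v<260): continue
        P,_=cloud(c,l==i)
        zm=np.median(P[:,2])
        if zm<25: print(k,'pad',ct[i].round(),onplane(c,ct[i],13.5)[0].round(1),'depthctr',P.mean(0).round(1)); continue
        Q=P[(P[:,2]>20)&(P[:,2]<85)]
        if len(Q)<40: continue
        cam=c['Twc'][:2,3]; 
        f=least_squares(lambda x:np.hypot(*(Q[:,:2]-x).T)-26,Q[:,:2].mean(0)+[-20,0],loss='soft_l1')
        print(k,'tin',ct[i].round(),st[i,4],'z',P[:,2].min().round(),P[:,2].max().round(),f.x.round(1),'rms',np.sqrt((f.fun**2).mean()).round(1))
# mat and cup, white/black tin
P,uv=cloud(c,np.ones((400,640),bool))
for nm,(u,v) in dict(mat=(230,240),cup=(250,203),scale=(318,278),disp=(320,270),white=(440,181),black=(366,175),bench=(150,250)).items():
    print(nm,P[(abs(uv-[u,v]).max(1)<2)].mean(0).round(1))
for nm,uvs in dict(tray=[(349,198),(454,200),(464,254),(341,250)]).items(): print(nm,onplane(c,uvs,21).round(1).tolist())
a=cv2.cvtColor(c['color'][130:265,170:475],cv2.COLOR_RGB2BGR)
cv2.imwrite('pics/crop.png',cv2.resize(a,None,fx=2.6,fy=2.6,interpolation=cv2.INTER_CUBIC))
E
```

```text
red tin [204. 225.] 276 z 1.0 74.0 [ 577.9 -264.6] rms 1.3
red pad [439. 239.] [593.8 285.2  13.5] depthctr [594.4 284.9  14.3]
yellow tin [286. 230.] 252 z 1.0 75.0 [594.4 -74.7] rms 1.3
yellow pad [401. 237.] [586.9 195.6  13.5] depthctr [587.3 195.4  14.1]
green tin [214. 190.] 206 z 40.0 74.0 [ 441.5 -260.3] rms 1.5
green pad [398. 213.] [496.9 202.6  13.5] depthctr [497.5 202.4  14.1]
blue tin [284. 191.] 205 z -2.0 74.0 [442.8 -83.1] rms 1.6
blue pad [363. 235.] [579.8 105.9  13.5] depthctr [580.2 105.9  14. ]
orange tin [376. 166.] 383 z -2.0 123.0 [367.4 155.7] rms 1.8
orange tin [193. 164.] 341 z 32.0 93.0 [ 336.6 -328.9] rms 2.0
orange pad [194. 180.] [ 359.7 -327.6   13.5] depthctr [ 360.2 -327.5   13.9]
mat [ 587.5 -205.9    3.1]
cup [ 499.  -164.6   44.6]
scale [927.4 -12.7 231.9]
disp [915.2  -9.5 236.7]
white [508.7 286.6 121.2]
black [482.8 114.3 118.7]
bench [ 619.9 -384.3    0.8]
tray [[444.9, 82.4, 21.0], [450.4, 353.4, 21.0], [651.3, 327.3, 21.0], [639.3, 50.4, 21.0]]
```

View pics/crop.png

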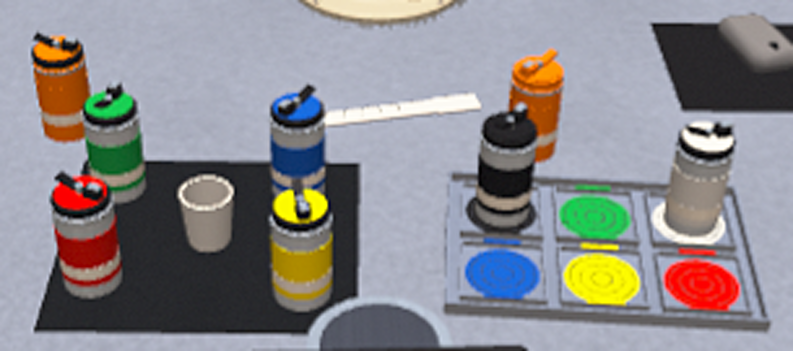

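The crop confirms which tins are meant: red (85,235), green (113,145), blue (297,145) and yellow (301,250), all on the mat. The orange tins at (60,90) and (537,105) stand off the mat and tray, so they aren't meant. I'll use a grip diagonal to the tray throughout, for clearance between bays.

```bash
cat > go.py <<'E'
import sys
from h import *
x,y,z=map(float,sys.argv[1:4]); s=sense(); q=s['ee_rot']; C=R.from_quat([q[1],q[2],q[3],q[0]])
a=np.radians(float(sys.argv[4]) if len(sys.argv)>4 else 40.5); X=np.array([np.cos(a),np.sin(a),0]);Z=np.array([0,0,-1.])
T=R.from_matrix(np.c_[X,np.cross(Z,X),Z])
print('t',round(s['time_s'],2),'pos',s['eef_pos'].round(1),'j',s['joints'].round(2),'w',round(s['grip_width'],3),'F',s['force'].round(1))
print('offset cm',(C.inv().apply(np.array([x,y,z])-s['eef_pos'])/10).round(2),'rot deg',np.degrees((C.inv()*T).as_rotvec()).round(2))
E
python3 go.py 578 -265 300
```

```text
t 0.2 pos [ 179.9 -493.1  303.6] j [-1.44  0.31  1.5   0.    1.33 -0.22] w 0.997 F [-1.1  0.9 -0.5]
offset cm [45.22 -7.79  0.37] rot deg [-4.000e-02 -2.000e-02 -2.046e+01]
```

Request:
step_arm:
  plan:
    - {"offset": [2,-0.3,0],"rot": [0,0,-2],"gripper": 8.5}
    - {"offset": [6,-1,0],"rot": [0,0,-5],"gripper": 8.5}
    - {"offset": [10.5,-1.8,0],"rot": [0,0,-8],"gripper": 8.5}
    - {"offset": [15,-2.6,0],"rot": [0,0,-11],"gripper": 8.5}
    - {"offset": [19.5,-3.4,0],"rot": [0,0,-14],"gripper": 8.5}
    - {"offset": [24,-4.1,0],"rot": [0,0,-17],"gripper": 8.5}
    - {"offset": [28.5,-4.9,0.2],"rot": [0,0,-20.5],"gripper": 8.5}
    - {"offset": [33,-5.7,0.3],"rot": [0,0,-20.5],"gripper": 8.5}
    - {"offset": [37.5,-6.5,0.3],"rot": [0,0,-20.5],"gripper": 8.5}
    - {"offset": [41.5,-7.1,0.3],"rot": [0,0,-20.5],"gripper": 8.5}
    - {"offset": [44.2,-7.6,0.4],"rot": [0,0,-20.5],"gripper": 8.5}
    - {"offset": [45.2,-7.8,0.4],"rot": [0,0,-20.5],"gripper": 8.5}
  squeeze: 60

```text
time_s: 1.4
eef_pos: [579.4, -263.3, 299.1]
ee_rot: [-0.0, 0.938, 0.348, -0.0]
force: [0.6, 0.6, -0.3]
grip_width: 0.998
grip_force: 0.0
```

```bash
python3 - <<'E'
from h import *
c=grab('wrist');save(c,'w1.png'); print(sense()['eef_pos'].round(1))
m=mask(c,'red'); n,l,st,ct=cv2.connectedComponentsWithStats(m.astype(np.uint8))
for i in range(1,n):
    if st[i,4]<150: continue
    P,_=cloud(c,l==i); print(ct[i].round(),st[i,4],'zmed',np.median(P[:,2]).round(1), 'xy', np.median(P,0).round(1), 'bbox centre',((P.max(0)+P.min(0))/2).round(1))
E
```

```text
[ 579.4 -263.4  299.2]
[325. 151.] 280 zmed 55.2 xy [ 596.  -248.1   55.2] bbox centre [ 579.7 -257.    35.8]
[326. 189.] 2164 zmed 100.9 xy [ 577.6 -265.1  100.9] bbox centre [ 576.  -265.6  105.5]
```

View pics/w1.png

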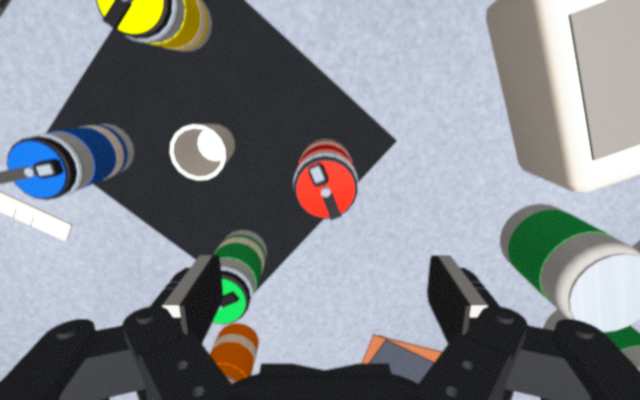

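The wrist view puts the red lid at (325,188), which casts to (577,-265) and agrees with the scene estimate. The space around it is clear, so I'll descend.

```bash
python3 go.py 577.5 -265 123
```

```text
t 1.45 pos [ 579.4 -263.4  299.2] j [-0.61  0.57  1.13  0.    1.44  0.25] w 0.995 F [0.1 1.2 0.8]
offset cm [-2.500e-01  1.000e-02  1.762e+01] rot deg [-0.05 -0.01  0.18]
```

Request:
step_arm:
  plan:
    - {"offset": [-0.2,0,2],"rot": [0,0,0],"gripper": 8.5}
    - {"offset": [-0.2,0,5],"rot": [0,0,0],"gripper": 8.5}
    - {"offset": [-0.2,0,8],"rot": [0,0,0],"gripper": 8.5}
    - {"offset": [-0.2,0,11],"rot": [0,0,0],"gripper": 8.5}
    - {"offset": [-0.2,0,13.5],"rot": [0,0,0],"gripper": 8.5}
    - {"offset": [-0.2,0,15.5],"rot": [0,0,0],"gripper": 8.5}
    - {"offset": [-0.2,0,16.7],"rot": [0,0,0],"gripper": 8.5}
    - {"offset": [-0.2,0,17.4],"rot": [0,0,0],"gripper": 8.5}
    - {"offset": [-0.2,0,17.6],"rot": [0,0,0],"gripper": 8.5}
    - {"offset": [-0.2,0,17.6],"rot": [0,0,0],"gripper": 8.5}

```text
time_s: 2.45
eef_pos: [576.4, -266.6, 124.5]
ee_rot: [0.0, 0.938, 0.346, 0.0]
force: [0.5, 0.1, -0.0]
grip_width: 0.99
grip_force: 0.0
```

Request:
step_arm:
  plan:
    - {"offset": [0,0,0],"rot": [0,0,0],"gripper": 6.0}
    - {"offset": [0,0,0],"rot": [0,0,0],"gripper": 5.5}
    - {"offset": [0,0,0],"rot": [0,0,0],"gripper": 5.0}
    - {"offset": [0,0,0],"rot": [0,0,0],"gripper": 4.5}
    - {"offset": [0,0,0],"rot": [0,0,0],"gripper": 4.5}
    - {"offset": [0,0,0],"rot": [0,0,0],"gripper": 4.5}
    - {"offset": [0,0,0],"rot": [0,0,0],"gripper": 4.5}
    - {"offset": [0,0,0],"rot": [0,0,0],"gripper": 4.5}
    - {"offset": [0,0,0],"rot": [0,0,0],"gripper": 4.5}
    - {"offset": [0,0,0],"rot": [0,0,0],"gripper": 4.5}
  squeeze: 60

```text
time_s: 3.45
eef_pos: [576.5, -266.4, 124.7]
ee_rot: [0.0, 0.938, 0.347, 0.0]
force: [-1.7, 2.1, 5.8]
grip_width: 0.595
grip_force: 61.3
```

Request:
step_arm:
  plan:
    - {"offset": [0,0,-0.5],"rot": [0,0,0],"gripper": 4.5}
    - {"offset": [0,0,-1.5],"rot": [0,0,0],"gripper": 4.5}
    - {"offset": [0,0,-3.5],"rot": [0,0,0],"gripper": 4.5}
    - {"offset": [0,0,-6],"rot": [0,0,0],"gripper": 4.5}
    - {"offset": [0,0,-8.5],"rot": [0,0,0],"gripper": 4.5}
    - {"offset": [0,0,-11],"rot": [0,0,0],"gripper": 4.5}
    - {"offset": [0,0,-13.5],"rot": [0,0,0],"gripper": 4.5}
    - {"offset": [0,0,-15.5],"rot": [0,0,0],"gripper": 4.5}
    - {"offset": [0,0,-16.7],"rot": [0,0,0],"gripper": 4.5}
    - {"offset": [0,0,-17],"rot": [0,0,0],"gripper": 4.5}
    - {"offset": [0,0,-17],"rot": [0,0,0],"gripper": 4.5}

```text
time_s: 4.55
eef_pos: [576.2, -266.3, 293.6]
ee_rot: [-0.0, 0.938, 0.346, -0.0]
force: [-0.3, -0.5, -2.8]
grip_width: 0.599
grip_force: 62.7
```

```bash
python3 go.py 594 285 295; python3 -c "
from h import *
c=grab('scene');save(c,'s2.png')"
```

```text
t 4.55 pos [ 576.2 -266.3  293.6] j [-0.62  0.57  1.14  0.    1.43  0.25] w 0.599 F [-0.3 -0.5 -2.8]
offset cm [ 37.19 -40.74  -0.13] rot deg [-0.03  0.01  0.04]
```

View pics/s2.png

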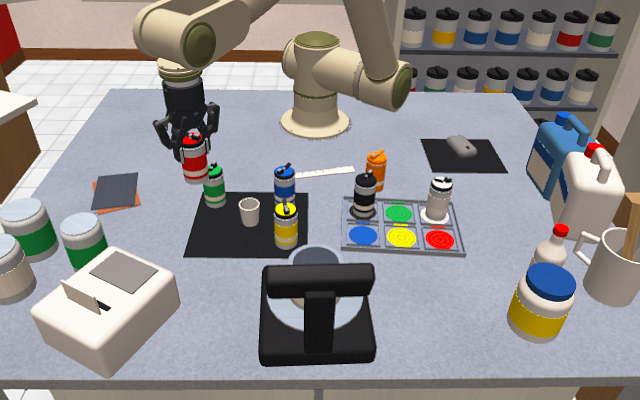

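The red tin is held upright at (193,160). Next I'll carry it to the red bay.

Request:
step_arm:
  plan:
    - {"offset": [0.6,-0.7,0],"rot": [0,0,0],"gripper": 4.5}
    - {"offset": [2,-2.2,0],"rot": [0,0,0],"gripper": 4.5}
    - {"offset": [4,-4.4,0],"rot": [0,0,0],"gripper": 4.5}
    - {"offset": [6.3,-6.9,0],"rot": [0,0,0],"gripper": 4.5}
    - {"offset": [8.6,-9.4,0],"rot": [0,0,0],"gripper": 4.5}
    - {"offset": [10.9,-11.9,0],"rot": [0,0,0],"gripper": 4.5}
    - {"offset": [13.2,-14.5,0],"rot": [0,0,0],"gripper": 4.5}
    - {"offset": [15.5,-17,0],"rot": [0,0,0],"gripper": 4.5}
    - {"offset": [17.8,-19.5,0],"rot": [0,0,0],"gripper": 4.5}
    - {"offset": [20.1,-22,0],"rot": [0,0,0],"gripper": 4.5}
    - {"offset": [22,-24.1,0],"rot": [0,0,0],"gripper": 4.5}
    - {"offset": [23,-25.2,0],"rot": [0,0,0],"gripper": 4.5}

```text
time_s: 5.8
eef_pos: [586.4, 78.1, 293.7]
ee_rot: [-0.0, 0.938, 0.348, -0.0]
force: [0.1, -1.1, -2.0]
grip_width: 0.594
grip_force: 62.8
```

Request:
step_arm:
  plan:
    - {"offset": [1,-1.1,0],"rot": [0,0,0],"gripper": 4.5}
    - {"offset": [3,-3.3,0],"rot": [0,0,0],"gripper": 4.5}
    - {"offset": [5,-5.5,0],"rot": [0,0,0],"gripper": 4.5}
    - {"offset": [7,-7.7,0],"rot": [0,0,0],"gripper": 4.5}
    - {"offset": [9,-9.9,0],"rot": [0,0,0],"gripper": 4.5}
    - {"offset": [11,-12.1,0],"rot": [0,0,0],"gripper": 4.5}
    - {"offset": [12.7,-13.9,0],"rot": [0,0,0],"gripper": 4.5}
    - {"offset": [13.8,-15.1,0],"rot": [0,0,0],"gripper": 4.5}
    - {"offset": [14.2,-15.5,0],"rot": [0,0,0],"gripper": 4.5}
    - {"offset": [14.2,-15.5,0],"rot": [0,0,0],"gripper": 4.5}

```text
time_s: 6.8
eef_pos: [594.5, 284.7, 293.6]
ee_rot: [0.0, 0.938, 0.347, -0.0]
force: [0.6, -1.0, -1.1]
grip_width: 0.595
grip_force: 62.8
```

```bash
python3 - <<'E'
from h import *
c=grab('wrist');save(c,'w3.png')
for k in('red','yellow','green','blue'):
    m=mask(c,k); n,l,st,ct=cv2.connectedComponentsWithStats(m.astype(np.uint8))
    for i in range(1,n):
        if st[i,4]>300: print(k,ct[i].round(),st[i],onplane(c,ct[i],13.5)[0].round(1))
E
python3 go.py 594 285 134
```

```text
red [326. 157.] [ 291  127   74   59 2931] [599.1 288.3  13.5]
red [323. 218.] [ 259  194  132   73 2774] [548.7 248.4  13.5]
red [330. 322.] [ 251  268  148  102 8797] [455.7 159.4  13.5]
yellow [393. 218.] [ 364  190   61   58 2130] [596.6 192.6  13.5]
blue [448. 270.] [ 418  248   60   51 1777] [590.4 104.2  13.5]
t 6.85 pos [594.6 284.1 293.8] j [ 0.27  0.63  1.05 -0.    1.47  1.13] w 0.596 F [-0.2 -0.5 -1.8]
offset cm [ 0.02 -0.11 15.98] rot deg [0.01 0.03 0.01]
```

View pics/w3.png

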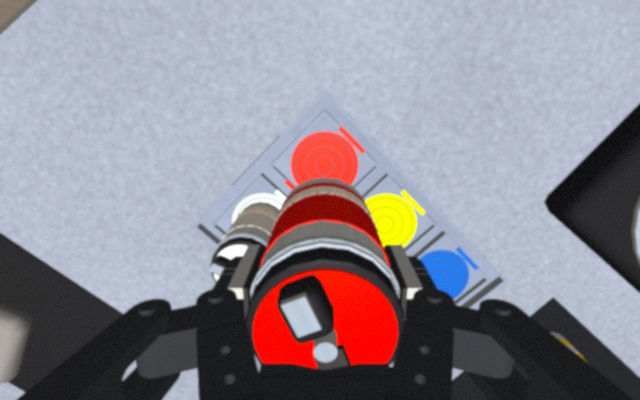

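The wrist view shows the red tin held upright, with the red pad ahead at (325,160). I'll strip out the rim tags to compare bay centres before lowering.

```bash
python3 - <<'E'
from h import *
c=grab('wrist')
for k in('red','yellow','blue'):
    m=mask(c,k).astype(np.uint8); m=cv2.morphologyEx(m,cv2.MORPH_CLOSE,np.ones((3,3)));m=cv2.morphologyEx(m,cv2.MORPH_OPEN,cv2.getStructuringElement(2,(19,19)))
    n,l,st,ct=cv2.connectedComponentsWithStats(m)
    for i in range(1,n):
        if st[i,1]<260 and st[i,4]>300:
            e=max(cv2.findContours((l==i).astype(np.uint8),0,cv2.CHAIN_APPROX_NONE)[0],key=len)[:,0]
            P=onplane(c,e,13.5)[:,:2]
            f=least_squares(lambda x:np.hypot(*(P-x).T)-34,P.mean(0),loss='soft_l1',f_scale=1);print(k,st[i],f.x.round(1),abs(f.fun).mean().round(2))
E
```

```text
red [ 291  131   66   51 2806] [595.2 286.4] 4.52
red [ 279  194   92   37 2215] [544.  242.4] 9.32
yellow [ 367  193   49   53 2006] [588.4 195.1] 6.38
blue [ 422  249   47   48 1663] [579.9 105.6] 6.31
```

Request:
step_arm:
  plan:
    - {"offset": [0.1,-0.1,1],"rot": [0,0,0],"gripper": 4.5}
    - {"offset": [0.1,-0.1,3],"rot": [0,0,0],"gripper": 4.5}
    - {"offset": [0.1,-0.1,5.5],"rot": [0,0,0],"gripper": 4.5}
    - {"offset": [0.1,-0.1,8],"rot": [0,0,0],"gripper": 4.5}
    - {"offset": [0.1,-0.1,10.5],"rot": [0,0,0],"gripper": 4.5}
    - {"offset": [0.1,-0.1,12.5],"rot": [0,0,0],"gripper": 4.5}
    - {"offset": [0.1,-0.1,14],"rot": [0,0,0],"gripper": 4.5}
    - {"offset": [0.1,-0.1,15],"rot": [0,0,0],"gripper": 4.5}
    - {"offset": [0.1,-0.1,15.4],"rot": [0,0,0],"gripper": 4.5}
    - {"offset": [0.1,-0.1,15.5],"rot": [0,0,0],"gripper": 4.5}
    - {"offset": [0.1,-0.1,15.5],"rot": [0,0,0],"gripper": 4.5}

```text
time_s: 8.0
eef_pos: [594.8, 286.2, 139.6]
ee_rot: [0.0, 0.938, 0.346, 0.001]
force: [0.2, -0.5, -1.5]
grip_width: 0.595
grip_force: 62.8
```

Request:
step_arm:
  plan:
    - {"offset": [0,0,0.1],"rot": [0,0,0],"gripper": 4.5}
    - {"offset": [0,0,0.2],"rot": [0,0,0],"gripper": 4.5}
    - {"offset": [0,0,0.2],"rot": [0,0,0],"gripper": 4.5}

```text
time_s: 8.3
eef_pos: [594.5, 286.2, 137.0]
ee_rot: [-0.0, 0.938, 0.346, 0.0]
force: [0.5, 0.1, -2.3]
grip_width: 0.595
grip_force: 62.8
```

Request:
step_arm:
  plan:
    - {"offset": [0,0,0.1],"rot": [0,0,0],"gripper": 4.5}
    - {"offset": [0,0,0.15],"rot": [0,0,0],"gripper": 4.5}
    - {"offset": [0,0,0.15],"rot": [0,0,0],"gripper": 4.5}

```text
time_s: 8.6
eef_pos: [594.5, 286.1, 135.3]
ee_rot: [0.0, 0.938, 0.346, -0.0]
force: [0.4, 0.4, -1.2]
grip_width: 0.596
grip_force: 62.8
```

Request:
step_arm:
  plan:
    - {"offset": [0,0,0.05],"rot": [0,0,0],"gripper": 4.5}
    - {"offset": [0,0,0.1],"rot": [0,0,0],"gripper": 4.5}
    - {"offset": [0,0,0.1],"rot": [0,0,0],"gripper": 4.5}

```text
time_s: 8.9
eef_pos: [594.6, 286.2, 134.8]
ee_rot: [0.0, 0.938, 0.346, 0.0]
force: [-0.9, -0.6, 2.7]
grip_width: 0.587
grip_force: 62.7
```

Request:
step_arm:
  plan:
    - {"offset": [0,0,0.05],"rot": [0,0,0],"gripper": 4.5}
    - {"offset": [0,0,0.05],"rot": [0,0,0],"gripper": 5.4}
    - {"offset": [0,0,0.05],"rot": [0,0,0],"gripper": 5.8}
    - {"offset": [0,0,0.05],"rot": [0,0,0],"gripper": 6.5}
    - {"offset": [0,0,0.05],"rot": [0,0,0],"gripper": 7.2}
    - {"offset": [0,0,0.05],"rot": [0,0,0],"gripper": 7.2}
    - {"offset": [0,0,0.05],"rot": [0,0,0],"gripper": 7.2}
    - {"offset": [0,0,0.05],"rot": [0,0,0],"gripper": 7.2}

```text
time_s: 9.7
eef_pos: [594.5, 286.2, 133.9]
ee_rot: [-0.0, 0.938, 0.346, 0.0]
force: [-0.1, 0.1, -0.5]
grip_width: 0.84
grip_force: 0.0
```

Request:
step_arm:
  plan:
    - {"offset": [0,0,-0.5],"rot": [0,0,0],"gripper": 7.2}
    - {"offset": [0,0,-2],"rot": [0,0,0],"gripper": 7.2}
    - {"offset": [0,0,-4.5],"rot": [0,0,0],"gripper": 7.2}
    - {"offset": [0,0,-7.5],"rot": [0,0,0],"gripper": 7.2}
    - {"offset": [0,0,-11],"rot": [0,0,0],"gripper": 8.5}
    - {"offset": [0,0,-14],"rot": [0,0,0],"gripper": 8.5}
    - {"offset": [0,0,-16],"rot": [0,0,0],"gripper": 8.5}
    - {"offset": [0,0,-16.5],"rot": [0,0,0],"gripper": 8.5}
    - {"offset": [0,0,-16.5],"rot": [0,0,0],"gripper": 8.5}

```text
time_s: 10.6
eef_pos: [594.5, 286.2, 299.8]
ee_rot: [0.0, 0.938, 0.346, 0.001]
force: [0.3, -0.1, 0.1]
grip_width: 0.996
grip_force: 0.0
```

```bash
python3 - <<'E'
from h import *
c=grab('wrist')
for k in('red','yellow','blue','green'):
    m=mask(c,k).astype(np.uint8); m=cv2.morphologyEx(m,cv2.MORPH_OPEN,np.ones((9,9)))
    n,l,st,ct=cv2.connectedComponentsWithStats(m)
    for i in range(1,n):
        if st[i,4]>300:
            P,_=cloud(c,l==i); print(k,st[i],np.median(P,0).round(1))
E
python3 go.py 594 -75 295;python3 -c "
from h import *
c=grab('scene');save(c,'s4.png')"
```

```text
red [ 323  159   32   51 1131] [605.4 281.1 111. ]
red [294 171  32  46 973] [582.2 292.8 110.9]
yellow [ 353  194   62   58 2927] [585.5 195.2  11.9]
blue [408 254  23  44 790] [564.6 122.7  11.9]
green [ 296  249   59   53 2549] [496.4 202.5  11.9]
t 10.65 pos [594.4 286.1 298.4] j [0.27 0.63 1.04 0.   1.48 1.13] w 0.996 F [ 0.  -0.4  0.5]
offset cm [-23.5   27.42   0.35] rot deg [-0.02  0.04  0.04]
```

View pics/s4.png

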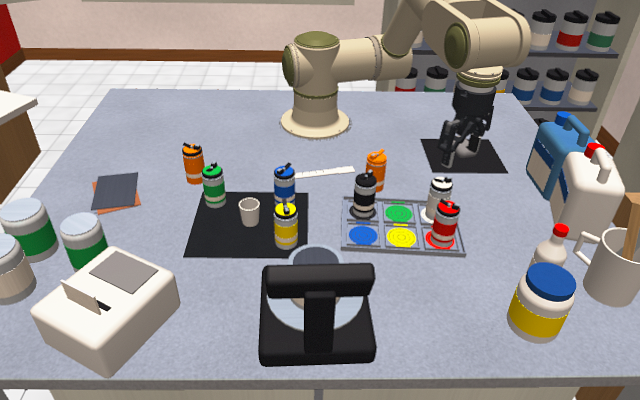

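Red stands upright in its bay at (443,225). Yellow is next.

Request:
step_arm:
  plan:
    - {"offset": [-1,1.2,0],"rot": [0,0,0],"gripper": 8.5}
    - {"offset": [-3,3.5,0],"rot": [0,0,0],"gripper": 8.5}
    - {"offset": [-5.5,6.4,0],"rot": [0,0,0],"gripper": 8.5}
    - {"offset": [-8.2,9.6,0],"rot": [0,0,0],"gripper": 8.5}
    - {"offset": [-11,12.8,0.1],"rot": [0,0,0],"gripper": 8.5}
    - {"offset": [-13.8,16.1,0.1],"rot": [0,0,0],"gripper": 8.5}
    - {"offset": [-16.5,19.3,0.2],"rot": [0,0,0],"gripper": 8.5}
    - {"offset": [-19.2,22.4,0.3],"rot": [0,0,0],"gripper": 8.5}
    - {"offset": [-21.5,25.1,0.3],"rot": [0,0,0],"gripper": 8.5}
    - {"offset": [-23,26.8,0.3],"rot": [0,0,0],"gripper": 8.5}
    - {"offset": [-23.5,27.4,0.3],"rot": [0,0,0],"gripper": 8.5}
    - {"offset": [-23.5,27.4,0.3],"rot": [0,0,0],"gripper": 8.5}

```text
time_s: 11.9
eef_pos: [593.7, -75.7, 295.3]
ee_rot: [-0.0, 0.938, 0.346, -0.0]
force: [-0.3, 0.3, 0.2]
grip_width: 0.993
grip_force: 0.0
```

```bash
cat > lid.py <<'E'
import sys
from h import *
k=sys.argv[1]; c=grab('wrist'); m=cv2.morphologyEx(mask(c,k).astype(np.uint8),cv2.MORPH_OPEN,np.ones((3,3)))
P,_=cloud(c,m>0); p=sense()['eef_pos']
P=P[(P[:,2]>95)&(P[:,2]<107)&(np.hypot(*(P[:,:2]-p[:2]).T)<60)]
print('lid',len(P),cv2.minEnclosingCircle(P[:,:2].astype(np.float32)),np.median(P,0).round(1))
E
python3 lid.py yellow; python3 go.py 594 -75 124
```

```text
lid 2055 ((591.924560546875, -76.00550079345703), 23.892717361450195) [592.2 -72.  100.9]
t 11.95 pos [593.8 -74.6 295.5] j [-0.32  0.48  1.27  0.    1.39  0.54] w 0.997 F [0.8 0.6 0.8]
offset cm [-0.    0.05 17.15] rot deg [-0.04  0.01  0.02]
```

Request:
step_arm:
  plan:
    - {"offset": [-0.1,0,2],"rot": [0,0,0],"gripper": 8.5}
    - {"offset": [-0.1,0,5],"rot": [0,0,0],"gripper": 8.5}
    - {"offset": [-0.1,0,8],"rot": [0,0,0],"gripper": 8.5}
    - {"offset": [-0.1,0,11],"rot": [0,0,0],"gripper": 8.5}
    - {"offset": [-0.1,0,13.5],"rot": [0,0,0],"gripper": 8.5}
    - {"offset": [-0.1,0,15.5],"rot": [0,0,0],"gripper": 8.5}
    - {"offset": [-0.1,0,16.7],"rot": [0,0,0],"gripper": 8.5}
    - {"offset": [-0.1,0,17.1],"rot": [0,0,0],"gripper": 8.5}
    - {"offset": [-0.1,0,17.1],"rot": [0,0,0],"gripper": 8.5}

```text
time_s: 12.85
eef_pos: [593.4, -75.0, 125.1]
ee_rot: [0.0, 0.938, 0.347, 0.0]
force: [-0.5, -0.7, 0.7]
grip_width: 0.998
grip_force: 0.0
```

Request:
step_arm:
  plan:
    - {"offset": [0,0,0],"rot": [0,0,0],"gripper": 6.0}
    - {"offset": [0,0,0],"rot": [0,0,0],"gripper": 5.5}
    - {"offset": [0,0,0],"rot": [0,0,0],"gripper": 5.0}
    - {"offset": [0,0,0],"rot": [0,0,0],"gripper": 4.5}
    - {"offset": [0,0,0],"rot": [0,0,0],"gripper": 4.5}
    - {"offset": [0,0,0],"rot": [0,0,0],"gripper": 4.5}
    - {"offset": [0,0,0],"rot": [0,0,0],"gripper": 4.5}
    - {"offset": [0,0,0],"rot": [0,0,0],"gripper": 4.5}
    - {"offset": [0,0,0],"rot": [0,0,0],"gripper": 4.5}
    - {"offset": [0,0,0],"rot": [0,0,0],"gripper": 4.5}

```text
time_s: 13.85
eef_pos: [593.6, -75.5, 126.0]
ee_rot: [0.0, 0.938, 0.346, 0.001]
force: [-1.6, 0.8, 6.1]
grip_width: 0.596
grip_force: 61.2
```

Request:
step_arm:
  plan:
    - {"offset": [0,0,-0.5],"rot": [0,0,0],"gripper": 4.5}
    - {"offset": [0,0,-1.5],"rot": [0,0,0],"gripper": 4.5}
    - {"offset": [0,0,-3.5],"rot": [0,0,0],"gripper": 4.5}
    - {"offset": [0,0,-6],"rot": [0,0,0],"gripper": 4.5}
    - {"offset": [0,0,-8.5],"rot": [0,0,0],"gripper": 4.5}
    - {"offset": [0,0,-11],"rot": [0,0,0],"gripper": 4.5}
    - {"offset": [0,0,-13.5],"rot": [0,0,0],"gripper": 4.5}
    - {"offset": [0,0,-15.5],"rot": [0,0,0],"gripper": 4.5}
    - {"offset": [0,0,-16.7],"rot": [0,0,0],"gripper": 4.5}
    - {"offset": [0,0,-17],"rot": [0,0,0],"gripper": 4.5}
    - {"offset": [0,0,-17],"rot": [0,0,0],"gripper": 4.5}

```text
time_s: 14.95
eef_pos: [593.2, -75.4, 294.6]
ee_rot: [-0.0, 0.938, 0.346, -0.0]
force: [-0.1, 0.4, -2.5]
grip_width: 0.591
grip_force: 62.7
```

```bash
python3 go.py 587.5 196 295
```

```text
t 14.95 pos [593.2 -75.4 294.6] j [-0.32  0.48  1.28  0.    1.38  0.54] w 0.591 F [-0.1  0.4 -2.5]
offset cm [ 17.21 -20.99  -0.03] rot deg [-0.02  0.01  0.04]
```

Request:
step_arm:
  plan:
    - {"offset": [0.6,-0.7,0],"rot": [0,0,0],"gripper": 4.5}
    - {"offset": [2,-2.4,0],"rot": [0,0,0],"gripper": 4.5}
    - {"offset": [4,-4.9,0],"rot": [0,0,0],"gripper": 4.5}
    - {"offset": [6.2,-7.6,0],"rot": [0,0,0],"gripper": 4.5}
    - {"offset": [8.4,-10.2,0],"rot": [0,0,0],"gripper": 4.5}
    - {"offset": [10.6,-12.9,0],"rot": [0,0,0],"gripper": 4.5}
    - {"offset": [12.8,-15.6,0],"rot": [0,0,0],"gripper": 4.5}
    - {"offset": [14.8,-18.1,0],"rot": [0,0,0],"gripper": 4.5}
    - {"offset": [16.3,-19.9,0],"rot": [0,0,0],"gripper": 4.5}
    - {"offset": [17.1,-20.8,0],"rot": [0,0,0],"gripper": 4.5}
    - {"offset": [17.2,-21,0],"rot": [0,0,0],"gripper": 4.5}
    - {"offset": [17.2,-21,0],"rot": [0,0,0],"gripper": 4.5}

```text
time_s: 16.15
eef_pos: [587.5, 195.6, 294.5]
ee_rot: [0.0, 0.938, 0.346, -0.0]
force: [-0.5, -0.0, -2.0]
grip_width: 0.591
grip_force: 62.8
```

```bash
python3 go.py 587.5 196 138
```

```text
t 16.15 pos [587.5 195.6 294.5] j [ 0.13  0.53  1.2  -0.    1.41  1.  ] w 0.591 F [-0.5 -0.  -2. ]
offset cm [ 0.04 -0.03 15.65] rot deg [-0.01  0.05  0.04]
```

Request:
step_arm:
  plan:
    - {"offset": [0,0,1],"rot": [0,0,0],"gripper": 4.5}
    - {"offset": [0,0,3],"rot": [0,0,0],"gripper": 4.5}
    - {"offset": [0,0,5.5],"rot": [0,0,0],"gripper": 4.5}
    - {"offset": [0,0,8],"rot": [0,0,0],"gripper": 4.5}
    - {"offset": [0,0,10.5],"rot": [0,0,0],"gripper": 4.5}
    - {"offset": [0,0,12.5],"rot": [0,0,0],"gripper": 4.5}
    - {"offset": [0,0,14],"rot": [0,0,0],"gripper": 4.5}
    - {"offset": [0,0,15],"rot": [0,0,0],"gripper": 4.5}
    - {"offset": [0,0,15.5],"rot": [0,0,0],"gripper": 4.5}
    - {"offset": [0,0,15.6],"rot": [0,0,0],"gripper": 4.5}
    - {"offset": [0,0,15.7],"rot": [0,0,0],"gripper": 4.5}
    - {"offset": [0,0,15.7],"rot": [0,0,0],"gripper": 4.5}

```text
time_s: 17.35
eef_pos: [587.7, 195.9, 138.5]
ee_rot: [0.0, 0.938, 0.346, 0.001]
force: [-0.1, -0.0, -0.9]
grip_width: 0.596
grip_force: 62.8
```

Request:
step_arm:
  plan:
    - {"offset": [0,0,0.1],"rot": [0,0,0],"gripper": 4.5}
    - {"offset": [0,0,0.15],"rot": [0,0,0],"gripper": 4.5}
    - {"offset": [0,0,0.15],"rot": [0,0,0],"gripper": 4.5}

```text
time_s: 17.65
eef_pos: [587.5, 195.9, 136.5]
ee_rot: [0.0, 0.938, 0.346, 0.0]
force: [0.1, -0.7, -2.0]
grip_width: 0.59
grip_force: 62.8
```

Request:
step_arm:
  plan:
    - {"offset": [0,0,0.05],"rot": [0,0,0],"gripper": 4.5}
    - {"offset": [0,0,0.1],"rot": [0,0,0],"gripper": 4.5}
    - {"offset": [0,0,0.1],"rot": [0,0,0],"gripper": 4.5}

```text
time_s: 17.95
eef_pos: [587.6, 196.0, 136.0]
ee_rot: [0.0, 0.938, 0.347, 0.0]
force: [-2.9, 0.1, 4.1]
grip_width: 0.595
grip_force: 63.1
```

Request:
step_arm:
  plan:
    - {"offset": [0,0,0.03],"rot": [0,0,0],"gripper": 4.5}
    - {"offset": [0,0,0.05],"rot": [0,0,0],"gripper": 4.5}
    - {"offset": [0,0,0.05],"rot": [0,0,0],"gripper": 4.5}

```text
time_s: 18.25
eef_pos: [587.6, 196.0, 136.0]
ee_rot: [0.0, 0.938, 0.347, 0.0]
force: [-4.1, -0.8, 9.4]
grip_width: 0.593
grip_force: 63.5
```

In contact with the floor, so I'll release.

Request:
step_arm:
  plan:
    - {"offset": [0,0,0],"rot": [0,0,0],"gripper": 5.4}
    - {"offset": [0,0,0],"rot": [0,0,0],"gripper": 5.8}
    - {"offset": [0,0,0],"rot": [0,0,0],"gripper": 6.5}
    - {"offset": [0,0,0],"rot": [0,0,0],"gripper": 7.2}
    - {"offset": [0,0,0],"rot": [0,0,0],"gripper": 7.2}
    - {"offset": [0,0,0],"rot": [0,0,0],"gripper": 7.2}
    - {"offset": [0,0,0],"rot": [0,0,0],"gripper": 7.2}

```text
time_s: 18.95
eef_pos: [587.5, 195.9, 134.9]
ee_rot: [0.0, 0.938, 0.346, 0.0]
force: [-0.5, 0.2, -0.8]
grip_width: 0.842
grip_force: 0.0
```

Request:
step_arm:
  plan:
    - {"offset": [0,0,-0.5],"rot": [0,0,0],"gripper": 7.2}
    - {"offset": [0,0,-2],"rot": [0,0,0],"gripper": 7.2}
    - {"offset": [0,0,-4.5],"rot": [0,0,0],"gripper": 7.2}
    - {"offset": [0,0,-7.5],"rot": [0,0,0],"gripper": 7.2}
    - {"offset": [0,0,-11],"rot": [0,0,0],"gripper": 8.5}
    - {"offset": [0,0,-14],"rot": [0,0,0],"gripper": 8.5}
    - {"offset": [0,0,-16],"rot": [0,0,0],"gripper": 8.5}
    - {"offset": [0,0,-16.5],"rot": [0,0,0],"gripper": 8.5}
    - {"offset": [0,0,-16.5],"rot": [0,0,0],"gripper": 8.5}

```text
time_s: 19.85
eef_pos: [587.5, 195.9, 300.7]
ee_rot: [0.0, 0.938, 0.346, 0.001]
force: [-0.0, -0.5, 0.0]
grip_width: 0.992
grip_force: 0.0
```

```bash
python3 go.py 443 -83 295;python3 -c "
from h import *
c=grab('wrist');save(c,'w5.png')"
```

```text
t 19.85 pos [587.5 195.9 300.7] j [0.13 0.53 1.19 0.   1.42 1.  ] w 0.992 F [-0.  -0.5  0. ]
offset cm [-29.11  11.81   0.55] rot deg [ 0.05 -0.07  0.04]
```

View pics/w5.png

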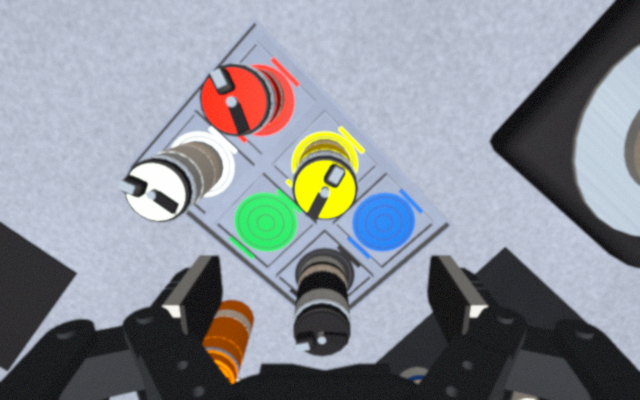

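Red at (235,100) and yellow at (325,185) both stand on their pads. The blue pad at (384,222) and green pad at (266,222) are still free. Blue is next.

Request:
step_arm:
  plan:
    - {"offset": [-1.2,0.5,0],"rot": [0,0,0],"gripper": 8.5}
    - {"offset": [-3.7,1.5,0],"rot": [0,0,0],"gripper": 8.5}
    - {"offset": [-6.8,2.8,0],"rot": [0,0,0],"gripper": 8.5}
    - {"offset": [-10,4.1,0.1],"rot": [0,0,0],"gripper": 8.5}
    - {"offset": [-13.3,5.4,0.2],"rot": [0,0,0],"gripper": 8.5}
    - {"offset": [-16.6,6.7,0.3],"rot": [0,0,0],"gripper": 8.5}
    - {"offset": [-20,8.1,0.4],"rot": [0,0,0],"gripper": 8.5}
    - {"offset": [-23.4,9.5,0.5],"rot": [0,0,0],"gripper": 8.5}
    - {"offset": [-26.4,10.7,0.5],"rot": [0,0,0],"gripper": 8.5}
    - {"offset": [-28.5,11.6,0.5],"rot": [0,0,0],"gripper": 8.5}
    - {"offset": [-29.1,11.8,0.5],"rot": [0,0,0],"gripper": 8.5}
    - {"offset": [-29.1,11.8,0.5],"rot": [0,0,0],"gripper": 8.5}

```text
time_s: 21.1
eef_pos: [442.8, -83.0, 294.2]
ee_rot: [-0.001, 0.938, 0.346, -0.0]
force: [0.2, 0.9, 0.5]
grip_width: 0.992
grip_force: 0.0
```

```bash
python3 lid.py blue; python3 go.py 443 -83 125
```

```text
lid 1962 ((440.7095642089844, -84.37251281738281), 23.59220314025879) [441.4 -82.3 100.9]
t 21.15 pos [443.1 -82.5 294.4] j [-0.45  0.16  1.72  0.    1.26  0.42] w 0.998 F [-0.2  0.7  0.2]
offset cm [-0.04  0.05 16.94] rot deg [-0.06  0.01  0.02]
```

Request:
step_arm:
  plan:
    - {"offset": [-0.1,0,2],"rot": [0,0,0],"gripper": 8.5}
    - {"offset": [-0.1,0,5],"rot": [0,0,0],"gripper": 8.5}
    - {"offset": [-0.1,0,8],"rot": [0,0,0],"gripper": 8.5}
    - {"offset": [-0.1,0,11],"rot": [0,0,0],"gripper": 8.5}
    - {"offset": [-0.1,0,13.5],"rot": [0,0,0],"gripper": 8.5}
    - {"offset": [-0.1,0,15.5],"rot": [0,0,0],"gripper": 8.5}
    - {"offset": [-0.1,0,16.6],"rot": [0,0,0],"gripper": 8.5}
    - {"offset": [-0.1,0,17],"rot": [0,0,0],"gripper": 8.5}
    - {"offset": [-0.1,0,17],"rot": [0,0,0],"gripper": 8.5}

```text
time_s: 22.05
eef_pos: [442.6, -83.2, 124.9]
ee_rot: [-0.0, 0.938, 0.347, -0.0]
force: [-0.0, 0.3, 0.9]
grip_width: 0.999
grip_force: 0.0
```

Request:
step_arm:
  plan:
    - {"offset": [0,0,0],"rot": [0,0,0],"gripper": 6.0}
    - {"offset": [0,0,0],"rot": [0,0,0],"gripper": 5.5}
    - {"offset": [0,0,0],"rot": [0,0,0],"gripper": 5.0}
    - {"offset": [0,0,0],"rot": [0,0,0],"gripper": 4.5}
    - {"offset": [0,0,0],"rot": [0,0,0],"gripper": 4.5}
    - {"offset": [0,0,0],"rot": [0,0,0],"gripper": 4.5}
    - {"offset": [0,0,0],"rot": [0,0,0],"gripper": 4.5}
    - {"offset": [0,0,0],"rot": [0,0,0],"gripper": 4.5}
    - {"offset": [0,0,0],"rot": [0,0,0],"gripper": 4.5}
    - {"offset": [0,0,0],"rot": [0,0,0],"gripper": 4.5}

```text
time_s: 23.05
eef_pos: [442.6, -83.6, 125.9]
ee_rot: [0.0, 0.938, 0.346, 0.001]
force: [-2.5, 0.5, 7.9]
grip_width: 0.595
grip_force: 61.0
```

Request:
step_arm:
  plan:
    - {"offset": [0,0,-0.5],"rot": [0,0,0],"gripper": 4.5}
    - {"offset": [0,0,-1.5],"rot": [0,0,0],"gripper": 4.5}
    - {"offset": [0,0,-3.5],"rot": [0,0,0],"gripper": 4.5}
    - {"offset": [0,0,-6],"rot": [0,0,0],"gripper": 4.5}
    - {"offset": [0,0,-8.5],"rot": [0,0,0],"gripper": 4.5}
    - {"offset": [0,0,-11],"rot": [0,0,0],"gripper": 4.5}
    - {"offset": [0,0,-13.5],"rot": [0,0,0],"gripper": 4.5}
    - {"offset": [0,0,-15.5],"rot": [0,0,0],"gripper": 4.5}
    - {"offset": [0,0,-16.7],"rot": [0,0,0],"gripper": 4.5}
    - {"offset": [0,0,-17],"rot": [0,0,0],"gripper": 4.5}
    - {"offset": [0,0,-17],"rot": [0,0,0],"gripper": 4.5}

```text
time_s: 24.15
eef_pos: [442.2, -83.5, 295.2]
ee_rot: [0.0, 0.938, 0.346, 0.0]
force: [-0.1, 0.1, -1.6]
grip_width: 0.595
grip_force: 62.8
```

```bash
python3 go.py 580.5 106 295
```

```text
t 24.15 pos [442.2 -83.5 295.2] j [-0.45  0.15  1.72  0.    1.26  0.42] w 0.595 F [-0.1  0.1 -1.6]
offset cm [ 2.283e+01 -5.410e+00  2.000e-02] rot deg [ 0.03 -0.01  0.04]
```

Request:
step_arm:
  plan:
    - {"offset": [0.8,-0.2,0],"rot": [0,0,0],"gripper": 4.5}
    - {"offset": [2.6,-0.6,0],"rot": [0,0,0],"gripper": 4.5}
    - {"offset": [5.2,-1.2,0],"rot": [0,0,0],"gripper": 4.5}
    - {"offset": [8,-1.9,0],"rot": [0,0,0],"gripper": 4.5}
    - {"offset": [10.8,-2.6,0],"rot": [0,0,0],"gripper": 4.5}
    - {"offset": [13.6,-3.2,0],"rot": [0,0,0],"gripper": 4.5}
    - {"offset": [16.4,-3.9,0],"rot": [0,0,0],"gripper": 4.5}
    - {"offset": [19.2,-4.6,0],"rot": [0,0,0],"gripper": 4.5}
    - {"offset": [21.3,-5.1,0],"rot": [0,0,0],"gripper": 4.5}
    - {"offset": [22.6,-5.3,0],"rot": [0,0,0],"gripper": 4.5}
    - {"offset": [22.8,-5.4,0],"rot": [0,0,0],"gripper": 4.5}
    - {"offset": [22.8,-5.4,0],"rot": [0,0,0],"gripper": 4.5}

```text
time_s: 25.35
eef_pos: [580.2, 106.0, 294.0]
ee_rot: [-0.0, 0.938, 0.347, -0.001]
force: [1.2, -0.9, -2.6]
grip_width: 0.598
grip_force: 62.8
```

```bash
python3 go.py 580.5 106 138
```

```text
t 25.35 pos [580.2 106.  294. ] j [-0.02  0.46  1.31 -0.    1.37  0.84] w 0.598 F [ 1.2 -0.9 -2.6]
offset cm [ 0.04  0.04 15.6 ] rot deg [-0.06  0.07  0.08]
```

Request:
step_arm:
  plan:
    - {"offset": [0,0,1],"rot": [0,0,0],"gripper": 4.5}
    - {"offset": [0,0,3],"rot": [0,0,0],"gripper": 4.5}
    - {"offset": [0,0,5.5],"rot": [0,0,0],"gripper": 4.5}
    - {"offset": [0,0,8],"rot": [0,0,0],"gripper": 4.5}
    - {"offset": [0,0,10.5],"rot": [0,0,0],"gripper": 4.5}
    - {"offset": [0,0,12.5],"rot": [0,0,0],"gripper": 4.5}
    - {"offset": [0,0,14],"rot": [0,0,0],"gripper": 4.5}
    - {"offset": [0,0,15],"rot": [0,0,0],"gripper": 4.5}
    - {"offset": [0,0,15.5],"rot": [0,0,0],"gripper": 4.5}
    - {"offset": [0,0,15.6],"rot": [0,0,0],"gripper": 4.5}
    - {"offset": [0,0,15.7],"rot": [0,0,0],"gripper": 4.5}
    - {"offset": [0,0,15.7],"rot": [0,0,0],"gripper": 4.5}

```text
time_s: 26.55
eef_pos: [580.7, 105.7, 138.4]
ee_rot: [0.0, 0.938, 0.346, 0.0]
force: [0.9, 0.1, -2.2]
grip_width: 0.598
grip_force: 62.8
```

Request:
step_arm:
  plan:
    - {"offset": [0,0,0.1],"rot": [0,0,0],"gripper": 4.5}
    - {"offset": [0,0,0.15],"rot": [0,0,0],"gripper": 4.5}
    - {"offset": [0,0,0.15],"rot": [0,0,0],"gripper": 4.5}

```text
time_s: 26.85
eef_pos: [580.4, 105.7, 136.4]
ee_rot: [-0.0, 0.938, 0.346, -0.0]
force: [0.3, -0.3, -2.2]
grip_width: 0.596
grip_force: 62.8
```

Request:
step_arm:
  plan:
    - {"offset": [0,0,0.05],"rot": [0,0,0],"gripper": 4.5}
    - {"offset": [0,0,0.1],"rot": [0,0,0],"gripper": 4.5}
    - {"offset": [0,0,0.1],"rot": [0,0,0],"gripper": 4.5}

```text
time_s: 27.15
eef_pos: [580.5, 105.7, 135.9]
ee_rot: [0.0, 0.938, 0.346, 0.0]
force: [-1.5, -0.5, 4.5]
grip_width: 0.596
grip_force: 63.1
```

Request:
step_arm:
  plan:
    - {"offset": [0,0,0.05],"rot": [0,0,0],"gripper": 4.5}
    - {"offset": [0,0,0.05],"rot": [0,0,0],"gripper": 5.4}
    - {"offset": [0,0,0.05],"rot": [0,0,0],"gripper": 5.8}
    - {"offset": [0,0,0.05],"rot": [0,0,0],"gripper": 6.5}
    - {"offset": [0,0,0.05],"rot": [0,0,0],"gripper": 7.2}
    - {"offset": [0,0,0.05],"rot": [0,0,0],"gripper": 7.2}
    - {"offset": [0,0,0.05],"rot": [0,0,0],"gripper": 7.2}
    - {"offset": [0,0,0.05],"rot": [0,0,0],"gripper": 7.2}

```text
time_s: 27.95
eef_pos: [580.5, 105.7, 134.9]
ee_rot: [-0.0, 0.938, 0.346, 0.0]
force: [0.6, 0.9, -0.2]
grip_width: 0.842
grip_force: 0.0
```

Request:
step_arm:
  plan:
    - {"offset": [0,0,-0.5],"rot": [0,0,0],"gripper": 7.2}
    - {"offset": [0,0,-2],"rot": [0,0,0],"gripper": 7.2}
    - {"offset": [0,0,-4.5],"rot": [0,0,0],"gripper": 7.2}
    - {"offset": [0,0,-7.5],"rot": [0,0,0],"gripper": 7.2}
    - {"offset": [0,0,-11],"rot": [0,0,0],"gripper": 8.5}
    - {"offset": [0,0,-14],"rot": [0,0,0],"gripper": 8.5}
    - {"offset": [0,0,-16],"rot": [0,0,0],"gripper": 8.5}
    - {"offset": [0,0,-16.5],"rot": [0,0,0],"gripper": 8.5}
    - {"offset": [0,0,-16.5],"rot": [0,0,0],"gripper": 8.5}

```text
time_s: 28.85
eef_pos: [580.5, 105.7, 300.1]
ee_rot: [0.0, 0.938, 0.346, 0.0]
force: [0.1, 0.3, -0.1]
grip_width: 0.994
grip_force: 0.0
```

```bash
python3 go.py 441 -261 295
```

```text
t 28.85 pos [580.5 105.7 300.1] j [-0.02  0.46  1.3   0.    1.38  0.84] w 0.994 F [ 0.1  0.3 -0.1]
offset cm [-34.43  18.8    0.5 ] rot deg [ 0.03 -0.03  0.04]
```

Request:
step_arm:
  plan:
    - {"offset": [-1.2,0.6,0],"rot": [0,0,0],"gripper": 8.5}
    - {"offset": [-3.6,2,0],"rot": [0,0,0],"gripper": 8.5}
    - {"offset": [-7.2,3.9,0],"rot": [0,0,0],"gripper": 8.5}
    - {"offset": [-11,6,0.1],"rot": [0,0,0],"gripper": 8.5}
    - {"offset": [-15,8.2,0.2],"rot": [0,0,0],"gripper": 8.5}
    - {"offset": [-19,10.4,0.3],"rot": [0,0,0],"gripper": 8.5}
    - {"offset": [-23,12.6,0.4],"rot": [0,0,0],"gripper": 8.5}
    - {"offset": [-27,14.7,0.5],"rot": [0,0,0],"gripper": 8.5}
    - {"offset": [-30.6,16.7,0.5],"rot": [0,0,0],"gripper": 8.5}
    - {"offset": [-33.4,18.2,0.5],"rot": [0,0,0],"gripper": 8.5}
    - {"offset": [-34.4,18.8,0.5],"rot": [0,0,0],"gripper": 8.5}
    - {"offset": [-34.4,18.8,0.5],"rot": [0,0,0],"gripper": 8.5}

```text
time_s: 30.05
eef_pos: [440.4, -261.6, 294.0]
ee_rot: [-0.001, 0.938, 0.345, -0.0]
force: [-0.6, 0.8, -0.6]
grip_width: 0.998
grip_force: 0.0
```

```bash
python3 lid.py green; python3 go.py 441 -261 125
```

```text
lid 1971 ((439.3478698730469, -261.3490295410156), 23.29558563232422) [ 440.5 -257.3  100.9]
t 30.1 pos [ 440.9 -260.5  294.2] j [-0.76  0.29  1.55  0.    1.3   0.1 ] w 0.995 F [-0.4  0.3 -1.1]
offset cm [-0.03  0.07 16.92] rot deg [-0.09 -0.   -0.01]
```

Request:
step_arm:
  plan:
    - {"offset": [-0.1,0,2],"rot": [0,0,0],"gripper": 8.5}
    - {"offset": [-0.1,0,5],"rot": [0,0,0],"gripper": 8.5}
    - {"offset": [-0.1,0,8],"rot": [0,0,0],"gripper": 8.5}
    - {"offset": [-0.1,0,11],"rot": [0,0,0],"gripper": 8.5}
    - {"offset": [-0.1,0,13.5],"rot": [0,0,0],"gripper": 8.5}
    - {"offset": [-0.1,0,15.5],"rot": [0,0,0],"gripper": 8.5}
    - {"offset": [-0.1,0,16.6],"rot": [0,0,0],"gripper": 8.5}
    - {"offset": [-0.1,0,17],"rot": [0,0,0],"gripper": 8.5}
    - {"offset": [-0.1,0,17],"rot": [0,0,0],"gripper": 8.5}

```text
time_s: 31.0
eef_pos: [440.8, -261.0, 125.1]
ee_rot: [0.0, 0.938, 0.347, 0.0]
force: [0.0, -0.1, -0.1]
grip_width: 0.996
grip_force: 0.0
```

Request:
step_arm:
  plan:
    - {"offset": [0,0,0],"rot": [0,0,0],"gripper": 6.0}
    - {"offset": [0,0,0],"rot": [0,0,0],"gripper": 5.5}
    - {"offset": [0,0,0],"rot": [0,0,0],"gripper": 5.0}
    - {"offset": [0,0,0],"rot": [0,0,0],"gripper": 4.5}
    - {"offset": [0,0,0],"rot": [0,0,0],"gripper": 4.5}
    - {"offset": [0,0,0],"rot": [0,0,0],"gripper": 4.5}
    - {"offset": [0,0,0],"rot": [0,0,0],"gripper": 4.5}
    - {"offset": [0,0,0],"rot": [0,0,0],"gripper": 4.5}
    - {"offset": [0,0,0],"rot": [0,0,0],"gripper": 4.5}
    - {"offset": [0,0,0],"rot": [0,0,0],"gripper": 4.5}

```text
time_s: 32.0
eef_pos: [440.7, -261.5, 125.9]
ee_rot: [0.001, 0.938, 0.346, 0.0]
force: [-1.2, 2.6, 5.7]
grip_width: 0.593
grip_force: 61.1
```

Request:
step_arm:
  plan:
    - {"offset": [0,0,-0.5],"rot": [0,0,0],"gripper": 4.5}
    - {"offset": [0,0,-1.5],"rot": [0,0,0],"gripper": 4.5}
    - {"offset": [0,0,-3.5],"rot": [0,0,0],"gripper": 4.5}
    - {"offset": [0,0,-6],"rot": [0,0,0],"gripper": 4.5}
    - {"offset": [0,0,-8.5],"rot": [0,0,0],"gripper": 4.5}
    - {"offset": [0,0,-11],"rot": [0,0,0],"gripper": 4.5}
    - {"offset": [0,0,-13.5],"rot": [0,0,0],"gripper": 4.5}
    - {"offset": [0,0,-15.5],"rot": [0,0,0],"gripper": 4.5}
    - {"offset": [0,0,-16.7],"rot": [0,0,0],"gripper": 4.5}
    - {"offset": [0,0,-17],"rot": [0,0,0],"gripper": 4.5}
    - {"offset": [0,0,-17],"rot": [0,0,0],"gripper": 4.5}

```text
time_s: 33.1
eef_pos: [440.4, -261.3, 294.6]
ee_rot: [-0.0, 0.938, 0.346, -0.0]
force: [0.0, -0.1, -3.8]
grip_width: 0.598
grip_force: 63.1
```

```bash
python3 go.py 497.5 203 295
```

```text
t 33.1 pos [ 440.4 -261.3  294.6] j [-0.76  0.29  1.55  0.    1.3   0.1 ] w 0.598 F [ 0.  -0.1 -3.8]
offset cm [ 3.452e+01 -3.157e+01 -2.000e-02] rot deg [-0.02  0.    0.04]
```

Request:
step_arm:
  plan:
    - {"offset": [0.6,-0.5,0],"rot": [0,0,0],"gripper": 4.5}
    - {"offset": [2,-1.8,0],"rot": [0,0,0],"gripper": 4.5}
    - {"offset": [4,-3.7,0],"rot": [0,0,0],"gripper": 4.5}
    - {"offset": [6.2,-5.7,0],"rot": [0,0,0],"gripper": 4.5}
    - {"offset": [8.4,-7.7,0],"rot": [0,0,0],"gripper": 4.5}
    - {"offset": [10.6,-9.7,0],"rot": [0,0,0],"gripper": 4.5}
    - {"offset": [12.8,-11.7,0],"rot": [0,0,0],"gripper": 4.5}
    - {"offset": [15,-13.7,0],"rot": [0,0,0],"gripper": 4.5}
    - {"offset": [17,-15.5,0],"rot": [0,0,0],"gripper": 4.5}
    - {"offset": [18.5,-16.9,0],"rot": [0,0,0],"gripper": 4.5}
    - {"offset": [19.3,-17.6,0],"rot": [0,0,0],"gripper": 4.5}
    - {"offset": [19.5,-17.8,0],"rot": [0,0,0],"gripper": 4.5}

```text
time_s: 34.3
eef_pos: [472.8, 1.5, 294.4]
ee_rot: [-0.0, 0.938, 0.347, -0.0]
force: [0.1, -0.9, -3.3]
grip_width: 0.589
grip_force: 63.2
```

Request:
step_arm:
  plan:
    - {"offset": [0.6,-0.5,0],"rot": [0,0,0],"gripper": 4.5}
    - {"offset": [2,-1.8,0],"rot": [0,0,0],"gripper": 4.5}
    - {"offset": [4,-3.7,0],"rot": [0,0,0],"gripper": 4.5}
    - {"offset": [6.2,-5.7,0],"rot": [0,0,0],"gripper": 4.5}
    - {"offset": [8.4,-7.7,0],"rot": [0,0,0],"gripper": 4.5}
    - {"offset": [10.6,-9.7,0],"rot": [0,0,0],"gripper": 4.5}
    - {"offset": [12.8,-11.7,0],"rot": [0,0,0],"gripper": 4.5}
    - {"offset": [14.2,-13,0],"rot": [0,0,0],"gripper": 4.5}
    - {"offset": [14.9,-13.7,0],"rot": [0,0,0],"gripper": 4.5}
    - {"offset": [15,-13.8,0],"rot": [0,0,0],"gripper": 4.5}
    - {"offset": [15,-13.8,0],"rot": [0,0,0],"gripper": 4.5}

```text
time_s: 35.4
eef_pos: [497.3, 202.3, 294.7]
ee_rot: [0.0, 0.938, 0.346, -0.0]
force: [-0.4, -0.1, -3.8]
grip_width: 0.598
grip_force: 63.3
```

```bash
python3 go.py 497.5 203 138
```

```text
t 35.4 pos [497.3 202.3 294.7] j [ 0.17  0.35  1.48 -0.    1.32  1.03] w 0.598 F [-0.4 -0.1 -3.8]
offset cm [ 0.07 -0.05 15.67] rot deg [0.01 0.03 0.01]
```

Request:
step_arm:
  plan:
    - {"offset": [0,0,1],"rot": [0,0,0],"gripper": 4.5}
    - {"offset": [0,0,3],"rot": [0,0,0],"gripper": 4.5}
    - {"offset": [0,0,5.5],"rot": [0,0,0],"gripper": 4.5}
    - {"offset": [0,0,8],"rot": [0,0,0],"gripper": 4.5}
    - {"offset": [0,0,10.5],"rot": [0,0,0],"gripper": 4.5}
    - {"offset": [0,0,12.5],"rot": [0,0,0],"gripper": 4.5}
    - {"offset": [0,0,14],"rot": [0,0,0],"gripper": 4.5}
    - {"offset": [0,0,15],"rot": [0,0,0],"gripper": 4.5}
    - {"offset": [0,0,15.5],"rot": [0,0,0],"gripper": 4.5}
    - {"offset": [0,0,15.6],"rot": [0,0,0],"gripper": 4.5}
    - {"offset": [0,0,15.7],"rot": [0,0,0],"gripper": 4.5}
    - {"offset": [0,0,15.7],"rot": [0,0,0],"gripper": 4.5}

```text
time_s: 36.6
eef_pos: [497.5, 203.0, 138.4]
ee_rot: [0.0, 0.938, 0.346, 0.0]
force: [0.2, 0.8, -3.0]
grip_width: 0.596
grip_force: 63.3
```

Request:
step_arm:
  plan:
    - {"offset": [0,0,0.1],"rot": [0,0,0],"gripper": 4.5}
    - {"offset": [0,0,0.15],"rot": [0,0,0],"gripper": 4.5}
    - {"offset": [0,0,0.15],"rot": [0,0,0],"gripper": 4.5}

```text
time_s: 36.9
eef_pos: [497.3, 203.0, 136.4]
ee_rot: [0.0, 0.938, 0.346, 0.0]
force: [-0.4, -0.4, -3.3]
grip_width: 0.593
grip_force: 63.3
```

Request:
step_arm:
  plan:
    - {"offset": [0,0,0.05],"rot": [0,0,0],"gripper": 4.5}
    - {"offset": [0,0,0.1],"rot": [0,0,0],"gripper": 4.5}
    - {"offset": [0,0,0.1],"rot": [0,0,0],"gripper": 4.5}

```text
time_s: 37.2
eef_pos: [497.4, 203.0, 135.9]
ee_rot: [0.0, 0.938, 0.347, 0.0]
force: [-2.8, 0.4, 3.8]
grip_width: 0.596
grip_force: 63.5
```

Request:
step_arm:
  plan:
    - {"offset": [0,0,0.05],"rot": [0,0,0],"gripper": 4.5}
    - {"offset": [0,0,0.05],"rot": [0,0,0],"gripper": 5.4}
    - {"offset": [0,0,0.05],"rot": [0,0,0],"gripper": 5.8}
    - {"offset": [0,0,0.05],"rot": [0,0,0],"gripper": 6.5}
    - {"offset": [0,0,0.05],"rot": [0,0,0],"gripper": 7.2}
    - {"offset": [0,0,0.05],"rot": [0,0,0],"gripper": 7.2}
    - {"offset": [0,0,0.05],"rot": [0,0,0],"gripper": 7.2}
    - {"offset": [0,0,0.05],"rot": [0,0,0],"gripper": 7.2}

```text
time_s: 38.0
eef_pos: [497.3, 203.0, 134.9]
ee_rot: [-0.0, 0.938, 0.346, -0.0]
force: [-0.8, 0.2, 0.1]
grip_width: 0.849
grip_force: 0.0
```

Request:
step_arm:
  plan:
    - {"offset": [0,0,-0.5],"rot": [0,0,0],"gripper": 7.2}
    - {"offset": [0,0,-2],"rot": [0,0,0],"gripper": 7.2}
    - {"offset": [0,0,-4.5],"rot": [0,0,0],"gripper": 7.2}
    - {"offset": [0,0,-7.5],"rot": [0,0,0],"gripper": 7.2}
    - {"offset": [0,0,-11],"rot": [0,0,0],"gripper": 8.5}
    - {"offset": [0,0,-14],"rot": [0,0,0],"gripper": 8.5}
    - {"offset": [0,0,-17],"rot": [0,0,0],"gripper": 8.5}
    - {"offset": [0,0,-19],"rot": [0,0,0],"gripper": 8.5}
    - {"offset": [0,0,-20],"rot": [0,0,0],"gripper": 8.5}
    - {"offset": [0,0,-20],"rot": [0,0,0],"gripper": 8.5}

```text
time_s: 39.0
eef_pos: [497.4, 203.0, 335.9]
ee_rot: [0.0, 0.938, 0.346, 0.001]
force: [-0.0, 0.0, 0.4]
grip_width: 0.995
grip_force: 0.0
```

```bash
python3 -c "
from h import *
c=grab('wrist'); d=grab('scene');
im=np.vstack([c['color'][100:,100:],d['color'][130:270,50:590]]); cv2.imwrite('pics/f6.png',im[...,::-1])
for k in('red','yellow','green','blue'):
    P,_=cloud(c,mask(c,k)); P=P[(P[:,2]>95)&(P[:,2]<130)]
    print(k,cv2.minEnclosingCircle(P[:,:2].astype(np.float32)),np.percentile(P[:,2],[25,50,75]).round(1))
"
```

```text
red ((595.5556030273438, 286.2047424316406), 24.889965057373047) [110.4 110.9 111.6]
yellow ((587.7402954101562, 195.96072387695312), 24.767494201660156) [110.5 111.1 111.7]
green ((496.2566223144531, 202.95718383789062), 23.450836181640625) [110.5 111.  111.6]
blue ((578.7096557617188, 105.06075286865234), 23.617902755737305) [110.3 110.9 111.5]
```

View pics/f6.png

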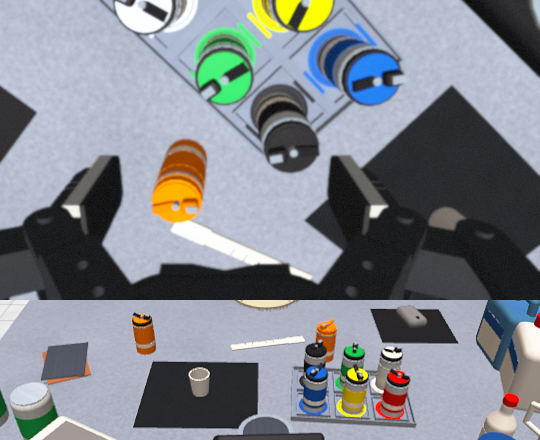

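All four tins stand upright on their own colours, with green at (225,75) and blue at (370,75) in the wrist view. Their lid discs are level at 111 mm, which puts their feet on the bay floor. White, black and the orange tins haven't been disturbed.

```bash
python3 -c "
from rig import *
print(finish_job())"
```

```text
the job is handed in; nothing more can be done
None
```

The red, yellow, green and blue tinters are back in their matching bays, upright and flat on the floor; white and black were left in place, and the job was handed in at about 39 s of the 106 s limit.

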